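Load the glass block under the nest's spring flap

ROBOT

A 6-joint arm with a two-finger parallel gripper is mounted at the origin on the work surface. World frame = base frame: x ahead of the robot, y to its left, z up, the work surface at z = 0. Lengths are in mm, angles in rad, forces in N, time in s.
With the tool pointing down it reaches from about 350 to 975 mm from the base axis. Payload 7.1 kg.
Tool frame: the origin (TCP) lies on the centre line of the jaws, within the pads' length; the fingertips stand 25 mm ahead of it and the grasp point (between the pads) lies 6 mm ahead of it (ctrl.nose_length is the distance from the TCP to the fingertips, in mm); x points along the fingers, y is the direction in which the jaws open and shut, and the axes are right-handed (so a half turn about x gives the same grasp; the last joint's range is limited). The gripper opens to 88 mm and grips with 3 to 60 N. Pads are 20 mm wide; open, the fingers measure 115 mm over their backs; the gripper's body (75 mm by 178 mm) begins 61 mm behind the grasp point.
Start: joints at [1.168, 0.423, 1.63, -0, 1.089, -0.019], TCP at [233.997, 579.526, 247.675] pointing down, gripper open.
Joint ranges: [-3, 3], [-0.9, 2.11], [0.09, 2.58], [-1.31, 4.45], [0.11, 2.69], [-2.54, 2.54]. Speed limits (rad/s): [2.39, 2.39, 3.01, 3.14, 3.14, 3.14].

INTERFACE

Orientations are given as a rotation vector (axis times angle).
In Python, from workcell import ctrl gives the robot as it stands.
- The arm moves only by the tool arm_command, never from a script. Its argument "deltas" is a list of rows, each a list of 4 numbers: the shift along the tool's x, y, z in m, then the turn about the tool's x in rad. In form: [[tx, ty, tz, yaw], ...]. A call has 1 to 10 rows; each row shifts and turns the pose as measured when the row begins, along the tool's axes as they then stand; what a row does not reach is not made up. A row lasts 1/10 s, in which the tool goes at most 50 mm and 8.59 degrees, less where a joint would pass 70% of its speed; a pose out of reach is approached as far as the arm can. A call is refused whole if a number of a shift passes 0.05 or a number of a turn 0.15, either way. A call with a gripper value outside its range is refused whole. "hand" is the finger opening in m, from 0 to 0.0878, set as the call begins (left out, the last holds). The fingers move at their own pace and stop on an object; the grip force is fixed at half the most. Time passes only in rows, so rows that do not move let the fingers close. It gives the time, the measured TCP pose, the force and the opening at its end, in the units of the state.
- ctrl.get_obs(): the state, without advancing time (a new reading comes with each control period).
- ctrl.get_image(name): name is "side" or "top" or "wrist"; returns the picture (400x640x3 uint8, red, green, blue); there is no depth.
- ctrl.get_calibration(name): a dict with "fx", "fy", "cx", "cy" (pixels), "dist" ([k1, k2, p1, p2, k3] as OpenCV has them; the pictures are not rectified), "R" (3x3) and "t" (3): a world point X has camera coordinates R X + t. Camera axes: x right, y down, z forward; pixel columns grow to the right and rows downward; lengths in mm; the calibration is good to about 2 mm. A picture is of the moment at which its call begins: read the wrist's pose just before it. get_calibration takes no time and is no camera call; for the wrist camera it gives the pose at the moment of the call.
- ctrl.close_job(): hands the job in, once; it reports no verdict.
The state is a dict: "t": time; "qpos": joint angles; "qvel": joint speeds; "joint_torque": joint torques, N m; "ee_pos": TCP position; "orientation": TCP orientation; "ft_force": force on the tool from outside, world axes, zero at the start; "moment": the same for the moment, N m; "width": finger opening in mm.
Only numpy, scipy, OpenCV 4.12 (cv2) and the standard library are available. Lean on these libraries where they do the work, as an engineer would, in place of code of your own. Each camera call takes 0.05 s, during which the arm holds its last target.

TASK

Load the frosted glass block into the engraving nest: with one fingertip press down the long orange treadle of the spring-closed flap and hold it, so that the flap stays up, while the other fingertip pushes the block along its guide under the flap until it is fully home against the stop. Then draw the fingers back and let the flap spring shut behind the block. Push only: never lift or tip the block or ram it against the lowered flap, and leave everything else on the bench where it stands.

Things in the scene. Friction and masses are not known exactly. Their poses are not given: they have to be found in the camera images.
- nest: Metal engraving nest fixed to the bench. Origin: bench top (z 0), centre line, under the back of the flap's lip; x = push direction, y to the treadle, z up; all mm below are in this frame. Dark bed 6 thick, x -120..75, y -42..42. Two rails, inner faces y -27 and 27, outer -33 and 33, tops z 18, x -100..62. Two grey hinge posts, y 31..38, tops z 39, at x -14 and 64.
- stop (a point): Middle of the face of the upright stop plate at the nest's far end, on which the block comes home: nest x 62, y 0, z 24. The plate is 66 wide, 10 thick, top at z 42.
- flap (a joint): Angle of the orange flap: 0 shut, grows as it opens, end of travel 0.85 rad. A spring shuts it: about 3 to 8 N down on the treadle opens and holds it. Hinge pin along the nest's x at y 36, z 34. Shut, it is a level plate over the guide, y 0..38, x -4..58, z 50..54, on a riser from the pin. The block passes under it from about 0.36 rad; 0.65 is comfortable.
- lip (a point): Middle of the lower edge of the flap's lip, which bars the way: a tab 4 thick at the flap's front (nest x -4..0, y 0..12) hanging to z 38 when shut; the block's top is at z 46. Moves with the flap. At 0.65 rad plate and lip are within y 10..50 and below z 74, so a vertical finger wholly at y below 6 passes beside them, pushing the -y half of the block's back face.
- treadle (a point): Middle of the upper face of the treadle, an orange plate fixed to the flap beyond the hinge; 130 long (nest x -118..12), 35 wide, 4 thick. Shut, it slopes up outwards from y 48, z 35 to y 75, z 57. At 0.65 rad its upper face is level at z 28, y 46..81: a vertical fingertip within y 52..76 can slide along it in x while holding it down. Moves with the flap.
- block_center (a point): Centre of the frosted pale green glass block, 56 long (x), 50 wide (y), 40 high, about 0.34 kg, engraved leaves on top. It starts on the bed between the rails (underside z 6, top z 46), nearly square to them, its front 3 to 30 before the lip. Home, this point is at nest x 34, y 0, z 26 and the back face at x 6.
- tumbler: Bystander: green glass tumbler, 64 mm across, 85 mm high, origin under its centre; on the bench on the nest's -y side.
- roundel: Bystander: cream glass disc, 56 mm across, 12 mm thick, origin under its centre; on the nest's -y side.
- brush: Bystander: brush, 160 mm long, lying on the nest's -y side.
- oil: Bystander: small amber bottle, 36 mm across, 85 mm high, origin under its centre; on the nest's +y side.
- tin: Bystander: small glass jar, 52 mm across, 50 mm high, origin under its centre; behind the nest.
- cork: Bystander: cork block, 40 x 70 x 30 mm, origin under its centre; behind the nest.
- handpiece: Bystander: black engraving handpiece, 157 mm long, 20 mm thick, lying on the nest's +y side.
Not all that is in view belongs to the job. Leave any green or turquoise look-alike of the nest alone.

How it is judged (in metres and radians):
On the way, in this order (a step that is already met when the one before it is completed fails the run):
1. the flap is held open by a fingertip while a fingertip pushes the block under it (value of joint flap above 0.3 rad and x of block_center in the frame of nest between -0.026 and 0.022 m and contact force between the fingers and flap above 0.3 N and contact force between the fingers and block above 0.1 N), for 0.1 s.
2. the block is home against the stop (x of block_center in the frame of nest between 0.03 and 0.038 m and y of block_center in the frame of nest between -0.005 and 0.005 m and z of block_center in the frame of nest below 0.03 m and angle between the x axis of block_center and the x axis of nest, either way round below 0.12 rad), for 0.1 s.
At the end, for the whole second after the job is handed in: The block stands on the bed between the rails within 4 mm of the stop (its centre 30 to 38 mm past the mouth, within 5 mm of the centre line, square to 0.12 rad) and at rest, and the flap is shut (below 0.06 rad) (all of step 2 and value of joint flap below 0.06 rad and linear speed of block below 0.01 m/s); the robot touches nothing.
It fails at once if the block is lifted more than 8 mm (z of block_center in the frame of nest above 0.034 m).
It fails at once if the block is tipped (angle between block_center's own z axis and vertical above 0.2 rad).
It fails at once if the block is rammed against the flap (over 20 N) (contact force between block and flap above 20 N).
It fails at once if something else on the bench is shifted by more than 20 mm (distance of any of tumbler, roundel, brush, oil, tin, cork, handpiece from where it was at the start of the episode above 0.02 m).
It also fails if it takes over 38 s, if anything falls off the work surface, if the arm or the gripper's body presses on something with over 40 N, if the wrist force passes 120 N, or if a joint passes its speed limit or range.

## Working session

There is one attempt and no reset: what is moved stays moved. The work goes in short steps, Python scripts to look and compute and a tool call to move; the robot and the scene stay as the last step left them, time stands still between calls to the robot, and variables do not carry over. Pictures are saved under pics/ and viewed, and the job is handed in when it is done.

Besides the shell and the picture viewer there is one more tool, called after "Call:" as name([rows], argument=value, ...), one row to a line, values as JSON. arm_command: Moves the arm, as the interface text tells. Its arguments: {"type":"object","properties":{"deltas":{"type":"array","items":{"type":"array","items":{"type":"number"}}},"hand":{"type":"number"}},"required":["deltas"]}

```bash
mkdir -p pics; ls
python3 - <<'E'
from workcell import ctrl
import cv2
o=ctrl.get_obs();print(o)
for n in("side","top","wrist"):
    c=ctrl.get_calibration(n);print(n,c)
    cv2.imwrite(f"pics/{n}0.png",ctrl.get_image(n)[:,:,::-1])
E
```

```text
pics
{'t': 0.0, 'qpos': array([ 1.16802830e+00,  4.23831782e-01,  1.63068040e+00, -8.12488653e-06,
        1.08864391e+00, -1.90040150e-02]), 'qvel': array([ 0.00102186,  0.00090162, -0.00054353,  0.00073021,  0.00141444,
       -0.00022067]), 'joint_torque': array([ 1.83376003e-03, -5.44626153e+01, -2.73664087e+01,  6.44447585e-02,
        2.27797253e-02, -3.44820296e-05]), 'ee_pos': array([233.78189952, 579.06120104, 246.91111779]), 'orientation': array([ 0.29987499,  1.55006845, -0.30229102]), 'ft_force': array([ 0.02791929,  0.1030036 , -0.1670993 ]), 'moment': array([ 0.01900023, -0.02660912, -0.00486613]), 'width': 87.33802060827995}
side {'fx': 513.748211721246, 'fy': 513.748211721246, 'cx': 317.33435754219, 'cy': 208.7758066748375, 'dist': array([-0.05458519,  0.        ,  0.        ,  0.        ,  0.        ]), 'R': array([[ 0.91804591, -0.39644177, -0.0050618 ],
       [-0.28347091, -0.64740465, -0.70746835],
       [ 0.27719297,  0.6509233 , -0.7067269 ]]), 't': array([-521.67638354,  160.95286038, 1067.94911761])}
top {'fx': 388.06952925330063, 'fy': 388.06952925330063, 'cx': 320.986602221049, 'cy': 203.99421949281304, 'dist': array([-0.07539996,  0.        ,  0.        ,  0.        ,  0.        ]), 'R': array([[-0.02440184, -0.99953373,  0.01835407],
       [-0.98464676,  0.020856  , -0.17330837],
       [ 0.17284477, -0.02230132, -0.98469657]]), 't': array([-59.32678673, 540.8462488 , 824.88115397])}
wrist {'fx': 344.4943264689502, 'fy': 344.4943264689502, 'cx': 316.5768561291917, 'cy': 198.78931052256038, 'dist': array([0.01814913, 0.        , 0.        , 0.        , 0.        ]), 'R': array([[ 0.37341566,  0.92766337, -0.00118689],
       [ 0.89768929, -0.36102689,  0.25261338],
       [ 0.23391168, -0.09539525, -0.96756657]]), 't': array([-625.81096493,  -30.86138509,  388.21712284])}
```

View pics/side0.png

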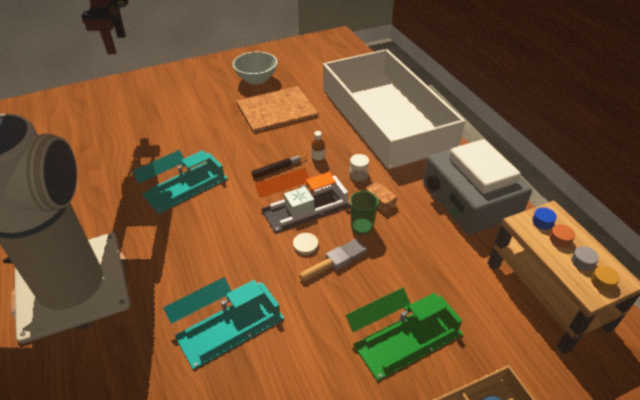

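View pics/top0.png

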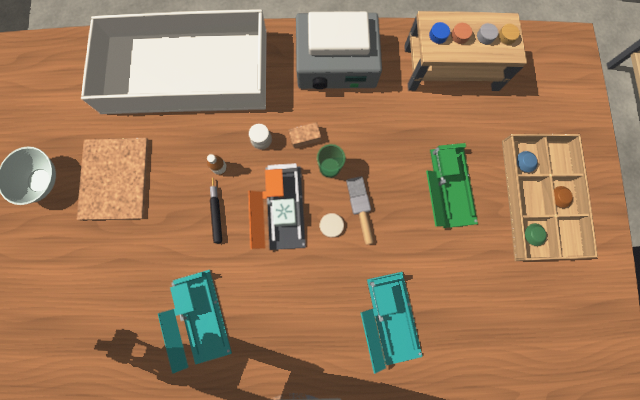

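View pics/wrist0.png

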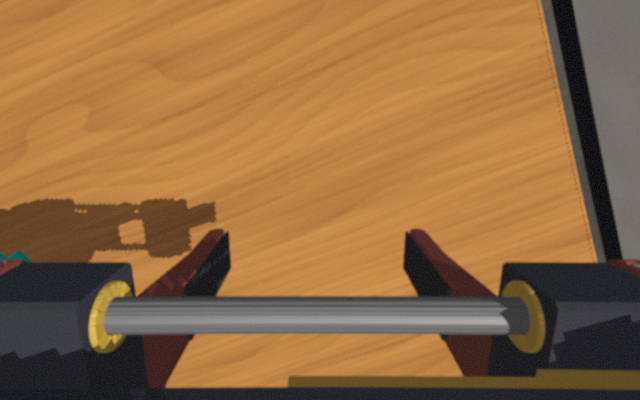

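Candidates in the top view:
- Grey nest with the orange flap at (283,208).
- Green look-alike at (452,187).
- Turquoise look-alikes at (200,318) and (392,322).

I choose the grey nest with the pale block at (283,211) and check it in a close crop.

Run:
```python
import cv2,numpy as np
a=cv2.imread('pics/top0.png')[150:260,235:325];cv2.imwrite('pics/tc.png',cv2.resize(a,None,fx=5.4,fy=5.4,interpolation=cv2.INTER_CUBIC))
a=cv2.imread('pics/side0.png')[140:240,240:370];cv2.imwrite('pics/sc.png',cv2.resize(a,None,fx=6,fy=6,interpolation=cv2.INTER_CUBIC))
```

```text
(no output)
```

View pics/tc.png

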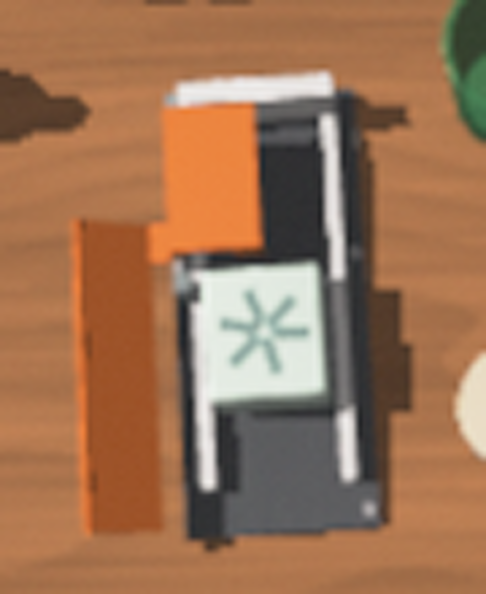

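View pics/sc.png

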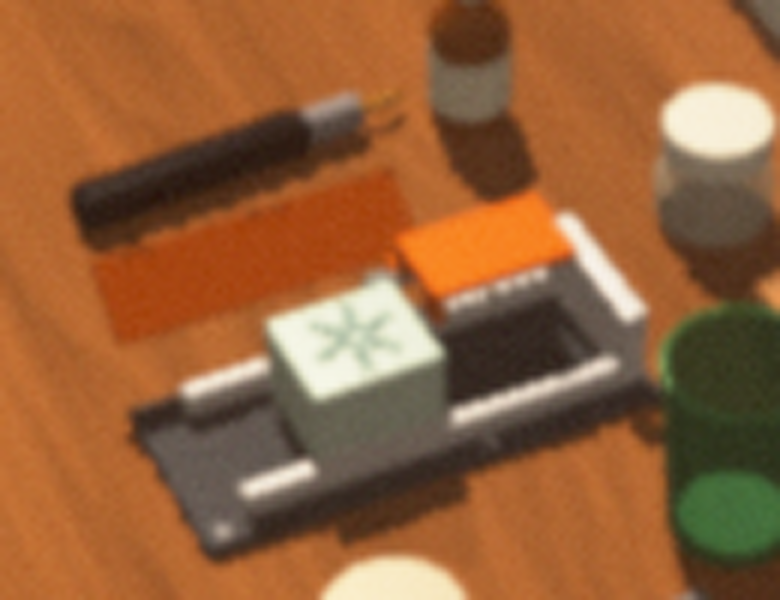

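```bash
cat > h.py <<'E'
import numpy as np,cv2
from scipy.optimize import least_squares
from workcell import ctrl
def proj(c,X):
    return cv2.projectPoints(np.asarray(X,float).reshape(-1,3),cv2.Rodrigues(c['R'])[0],c['t'],np.array([[c['fx'],0,c['cx']],[0,c['fy'],c['cy']],[0,0,1]]),c['dist'])[0][:,0]
def w(p,X):
    x,y,a=p;c,s=np.cos(a),np.sin(a);X=np.asarray(X,float).reshape(-1,3)
    return np.c_[x+c*X[:,0]-s*X[:,1],y+s*X[:,0]+c*X[:,1],X[:,2]]
E
python3 - <<'E'
from h import *
T=[((85,535),(-118,75,57)),((73,218),(12,75,57)),((160,532),(-118,48,35)),((382,525),(-120,-42,6)),((190,540),(-120,42,6)),((358,480),(-100,-33,18)),((340,482),(-100,-27,18)),((255,103),(58,0,54)),((262,247),(-4,0,54)),((165,105),(58,38,54)),((330,72),(72,-33,42)),((332,93),(62,-33,42))]
S=[((140,415),(-120,42,6)),((210,550),(-120,-42,3)),((440,290),(-4,0,54)),((572,245),(58,0,54)),((532,193),(58,38,54)),((398,240),(-4,38,54)),((95,258),(-118,75,57)),((385,170),(12,75,57)),((125,340),(-118,48,35)),((410,220),(12,48,35)),((640,315),(62,-33,42))]
tp=np.array([a for a,_ in T])/5.4+[235,150];tX=[b for _,b in T]
sp=np.array([a for a,_ in S])/6+[240,140];sX=[b for _,b in S]
ct,cs=ctrl.get_calibration('top'),ctrl.get_calibration('side')
def f(p,sel='ts'):
    r=[]
    if 't' in sel:r.append(proj(ct,w(p,tX))-tp)
    if 's' in sel:r.append(proj(cs,w(p,sX))-sp)
    return np.concatenate(r).ravel()
for sel in('t','s','ts'):
    r=least_squares(f,[590,100,0],args=(sel,),loss='soft_l1');print(sel,r.x,np.round(f(r.x,sel).reshape(-1,2),1).tolist())
p=r.x
B=np.array([(200,265),(318,260),(328,393),(213,405)])/5.4+[235,150]
Bs=np.array([(268,325),(385,280),(445,350),(320,400)])/6+[240,140]
bt=[(28,25,46),(28,-25,46),(-28,-25,46),(-28,25,46)];bs=[(-28,25,46),(28,25,46),(28,-25,46),(-28,-25,46)]
g=lambda q:np.concatenate([proj(ct,w(q,bt))-B,proj(cs,w(q,bs))-Bs]).ravel()
q=least_squares(g,[p[0]-40,p[1],p[2]]).x;d=q[:2]-p[:2];c,s=np.cos(p[2]),np.sin(p[2])
print('block',q,g(q).reshape(-1,2).round(1).tolist(),'in nest',c*d[0]+s*d[1],-s*d[0]+c*d[1],q[2]-p[2])
E
```

```text
t [5.63149355e+02 1.27272446e+01 4.24863802e-02] [[0.7, -0.4], [0.8, 0.0], [0.4, -0.0], [-0.2, 0.4], [-1.0, -0.1], [-0.3, -0.1], [0.4, -0.3], [-0.3, -0.3], [-0.3, -0.2], [-0.4, 0.4], [0.2, 0.1], [0.1, 0.4]]
s [5.67855331e+02 1.47921029e+01 5.76017829e-02] [[-1.7, -1.2], [0.7, 0.5], [-0.3, 0.5], [1.2, -0.1], [0.4, -0.8], [-0.4, -0.9], [-0.5, 0.5], [1.0, -1.2], [-0.4, 0.7], [1.9, 3.9], [-2.1, -0.1]]
ts [5.64450531e+02 1.30484683e+01 4.47345484e-02] [[0.7, -0.9], [0.6, -0.4], [0.4, -0.6], [-0.2, -0.2], [-1.0, -0.6], [-0.4, -0.7], [0.3, -0.9], [-0.5, -0.8], [-0.4, -0.7], [-0.6, -0.1], [-0.0, -0.5], [-0.1, -0.2], [-2.9, -0.8], [-0.9, 1.1], [-1.4, 1.3], [0.3, 0.9], [-0.3, 0.1], [-1.3, -0.1], [-1.5, 0.8], [0.4, -0.5], [-1.5, 1.1], [1.1, 4.6], [-3.1, 1.0]]
block [5.26258174e+02 1.15883641e+01 8.07798512e-02] [[-0.1, 0.5], [0.1, -0.8], [0.6, -0.9], [-0.4, -0.9], [-1.6, -0.2], [0.3, -0.4], [0.2, 0.8], [-0.9, 0.6]] in nest -38.21944350305368 0.24930456521157507 0.036045302763105275
```

```bash
cat >> h.py <<'E'
P=(563.6,13.0,0.044)
def st(target=None):
    o=ctrl.get_obs();R=cv2.Rodrigues(o['orientation'])[0];e=o['ee_pos']
    c,s=np.cos(P[2]),np.sin(P[2]);d=e-[P[0],P[1],0];N=np.array([[c,s,0],[-s,c,0],[0,0,1]])
    print('t',round(o['t'],2),'nest tcp',(N@d).round(1),'w',round(o['width'],1),'F nest',(N@o['ft_force']).round(1))
    print('tool axes in nest (cols)\n',(N@R).round(3))
    if target is not None: print('to go tool mm',(R.T@N.T@(np.array(target)-N@d)).round(1))
E
python3 -c "
from h import *
st((-88,30,200))"
```

```text
t 0.15 nest tcp [-304.5  580.1  247.1] w 87.9 F nest [0.2 0.6 0.3]
tool axes in nest (cols)
 [[-0.001  0.415  0.91 ]
 [-0.001  0.91  -0.415]
 [-1.    -0.001 -0.   ]]
to go tool mm [  47.5 -410.7  425.3]
```

Call:
arm_command([
  [0,0,0,-0.143],
  [0,0,0,-0.143],
  [0,0,0,-0.142],
  [0,0,0,0],
], hand=0.056)

```text
t: 0.55
ee_pos: [233.5, 578.3, 245.7]
orientation: [-0.049, 1.572, 0.044]
ft_force: [0.5, -0.7, 0.2]
width: 58.8
```

```bash
python3 -c "
from h import *
st((-88,30,200))"
```

```text
t 0.55 nest tcp [-304.9  579.3  245.7] w 58.8 F nest [ 0.5 -0.7  0.2]
tool axes in nest (cols)
 [[-0.002 -0.015  1.   ]
 [-0.004  1.     0.015]
 [-1.    -0.004 -0.002]]
to go tool mm [  47.3 -552.4  208.6]
```

Call:
arm_command([
  [0,-0.045,0.018,0.005],
  [0,-0.045,0.018,0],
  [0,-0.045,0.018,0],
  [0,-0.045,0.018,0],
  [0,-0.045,0.018,0],
  [0,-0.045,0.018,0],
  [0,-0.045,0.018,0],
  [0,-0.045,0.018,0],
  [0,-0.045,0.018,0],
  [0,-0.045,0.018,0],
])

```text
t: 1.55
ee_pos: [433.7, 126.4, 245.8]
orientation: [-0.016, 1.569, 0.016]
ft_force: [1.2, 0.0, -0.8]
width: 56.1
```

```bash
python3 -c "
from h import *
st((-88,30,200))"
```

```text
t 1.55 nest tcp [-124.8  119.   245.8] w 56.1 F nest [ 1.2 -0.  -0.8]
tool axes in nest (cols)
 [[ 0.001  0.024  1.   ]
 [-0.     1.    -0.024]
 [-1.    -0.     0.001]]
to go tool mm [ 45.9 -88.1  38.8]
```

Call:
arm_command([
  [0.015,-0.03,0.013,-0.01],
  [0.015,-0.03,0.013,-0.01],
  [0.016,-0.027,0.013,0],
  [0,0,0,0],
  [0,0,0,0],
])

```text
t: 2.05
ee_pos: [478.5, 31.5, 199.7]
orientation: [-0.01, 1.565, 0.01]
ft_force: [0.6, -0.3, 0.0]
width: 56.0
```

```bash
python3 -c "
from h import *
st((-88,30,130))
for n in ('wrist','top'):
  print(ctrl.get_calibration(n)['t'])
  cv2.imwrite(f'pics/{n}1.png',ctrl.get_image(n)[:,:,::-1])"
```

```text
t 2.05 nest tcp [-84.2  22.2 199.7] w 56.0 F nest [ 0.6 -0.3  0. ]
tool axes in nest (cols)
 [[ 0.005  0.032  0.999]
 [-0.     0.999 -0.032]
 [-1.     0.     0.005]]
to go tool mm [69.7  7.6 -4.5]
[ -26.65947017 -482.42043548  217.9196207 ]
[-59.32678673 540.8462488  824.88115397]
```

View pics/wrist1.png

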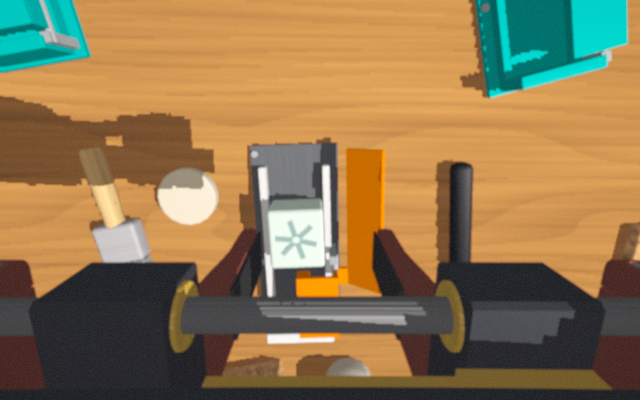

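```bash
python3 -c "
from h import *
a=cv2.imread('pics/wrist1.png')[130:310,235:400];cv2.imwrite('pics/wc.png',cv2.resize(a,None,fx=3.3*1,fy=3.3,interpolation=cv2.INTER_CUBIC))"
```

```text
(no output)
```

View pics/wc.png

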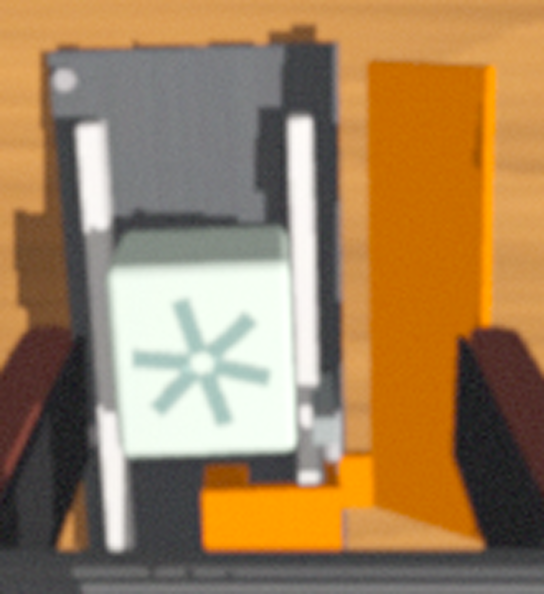

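Run:
```python
from h import *
c=ctrl.get_calibration('wrist')
W=[((45,55),(-120,-42,6)),((335,45),(-120,42,6)),((76,124),(-100,-33,18)),((105,122),(-100,-27,18)),((288,116),(-100,27,18)),((314,115),(-100,33,18)),((368,62),(-118,48,35)),((485,66),(-118,75,57)),((203,490),(-4,0,54))]
wp=np.array([a for a,_ in W])/3.3+[235,130];X=[b for _,b in W]
f=lambda p:(proj(c,w(p,X))-wp).ravel()
r=least_squares(f,P,loss='soft_l1');p=r.x;print(p,f(p).reshape(-1,2).round(1).tolist())
B=np.array([(110,268),(290,263),(298,448),(125,458)])/3.3+[235,130]
g=lambda q:(proj(c,w(q,[(-28,-25,46),(-28,25,46),(28,25,46),(28,-25,46)]))-B).ravel()
q=least_squares(g,[p[0]-40,p[1],p[2]]).x;d=q[:2]-p[:2];C,s=np.cos(p[2]),np.sin(p[2])
print('block',g(q).reshape(-1,2).round(1).tolist(),C*d[0]+s*d[1],-s*d[0]+C*d[1],q[2]-p[2])
```

```text
[5.63727061e+02 1.71824296e+01 4.98226894e-02] [[0.4, -1.4], [1.0, -1.3], [0.1, 0.4], [-2.3, 0.8], [0.3, 0.7], [-1.1, 0.8], [-0.0, -1.0], [0.4, -0.2], [-0.2, 0.5]]
block [[-1.3, -0.3], [1.1, -1.2], [1.0, 1.2], [-0.9, 0.4]] -38.696787029969414 2.136383755214576 0.010288013499852137
```

```bash
sed -i 's/^P=.*/P=(563.7,15.0,0.047)/' h.py; python3 -c "
from h import *
st((-90,30,105))"
```

```text
t 2.15 nest tcp [-84.4  21.3 200.1] w 55.9 F nest [-0.2 -0.2  0.6]
tool axes in nest (cols)
 [[ 0.006  0.032  0.999]
 [-0.     0.999 -0.032]
 [-1.    -0.     0.006]]
to go tool mm [95.   8.5 -6.5]
```

Call:
arm_command([
  [0.02,0.003,-0.002,-0.012],
  [0.03,0.003,-0.002,-0.012],
  [0.03,0.003,-0.002,-0.01],
  [0.015,0,0,0],
  [0,0,0,0],
])

```text
t: 2.65
ee_pos: [474.3, 47.5, 106.8]
orientation: [-0.041, 1.555, 0.043]
ft_force: [1.4, 0.0, 0.3]
width: 55.8
```

```bash
python3 -c "
from h import *
st((-90,30,55))
for n in ('wrist','top','side'):
  cv2.imwrite(f'pics/{n}2.png',ctrl.get_image(n)[:,:,::-1])
a=cv2.imread('pics/top2.png')[150:270,225:325]
b=cv2.imread('pics/side2.png')[100:240,240:380]
cv2.imwrite('pics/ts2.png',np.hstack([cv2.resize(a,(400,480),interpolation=2),cv2.resize(b,(400,480)[:1]+(480,),interpolation=2)]))"
```

```text
t 2.65 nest tcp [-87.8  36.7 106.8] w 55.8 F nest [ 1.4 -0.   0.3]
tool axes in nest (cols)
 [[ 0.015 -0.006  1.   ]
 [ 0.001  1.     0.006]
 [-1.     0.001  0.015]]
to go tool mm [51.7 -6.7 -3.1]
```

View pics/ts2.png

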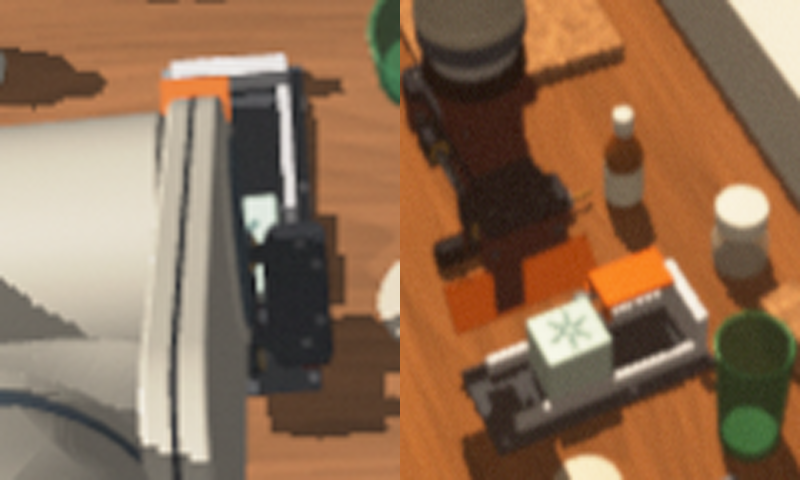

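View pics/wrist2.png

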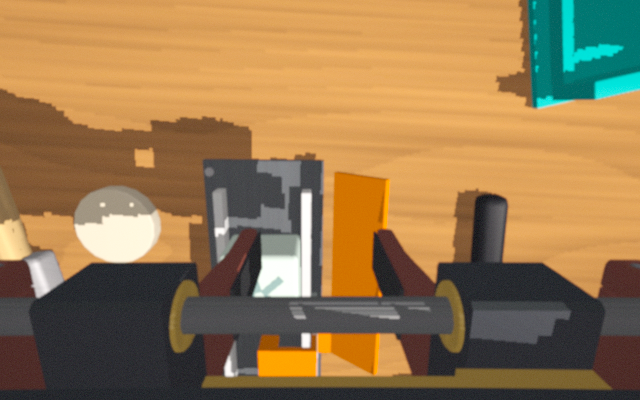

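Run:
```python
from h import *
o=ctrl.get_obs();print(o['qvel'].round(3))
st((-90,30,55))
c=ctrl.get_calibration('wrist');R=cv2.Rodrigues(o['orientation'])[0]
for s in(28,-28):
  for z in (-10,10): print(s,z,proj(c,R@[25,s,z]+o['ee_pos']).round(1))
a=cv2.imread('pics/wrist2.png')[150:390,190:450];cv2.imwrite('pics/wc2.png',cv2.resize(a,None,fx=2.5,fy=2.5,interpolation=2))
```

```text
[-0.009 -0.011 -0.009 -0.    -0.004 -0.005]
t 2.8 nest tcp [-86.1  36.1 108.7] w 55.7 F nest [-0.6  0.3  0. ]
tool axes in nest (cols)
 [[ 0.019 -0.006  1.   ]
 [ 0.001  1.     0.006]
 [-1.     0.001  0.019]]
to go tool mm [53.6 -6.1 -4.9]
28 -10 [[370.4 230.8]]
28 10 [[368.8 267.9]]
-28 -10 [[257.  230.7]]
-28 10 [[258.6 267.9]]
```

View pics/wc2.png

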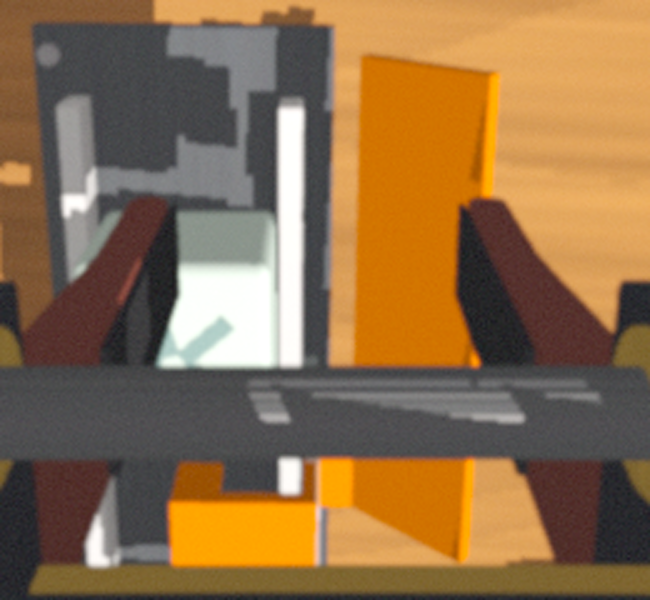

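Call:
arm_command([
  [0.005,-0.003,-0.002,0],
  [0.01,-0.003,-0.002,0],
  [0.005,0,0,0],
  [0,0,0,0],
])

```text
t: 3.2
ee_pos: [474.4, 40.7, 90.1]
orientation: [-0.04, 1.545, 0.042]
ft_force: [0.2, -0.3, -1.1]
width: 56.0
```

```bash
python3 -c "
from h import *
st((-90,30,53))"
```

```text
t 3.2 nest tcp [-88.   29.9  90.1] w 56.0 F nest [ 0.2 -0.3 -1.1]
tool axes in nest (cols)
 [[ 0.025 -0.006  1.   ]
 [ 0.001  1.     0.006]
 [-1.     0.001  0.025]]
to go tool mm [37.   0.1 -3. ]
```

Call:
arm_command([
  [0.006,0,-0.001,0],
  [0.006,0,-0.001,0],
  [0.006,0,-0.001,0],
  [0.006,0,0,0],
  [0.006,0,0,0],
])

```text
t: 3.7
ee_pos: [472.8, 40.5, 58.4]
orientation: [-0.039, 1.543, 0.042]
ft_force: [-1.0, 1.4, 4.6]
width: 56.0
```

```bash
python3 -c "
from h import *
st((-90,30,53))
for n in ('wrist','side'):
  cv2.imwrite(f'pics/{n}3.png',ctrl.get_image(n)[:,:,::-1])
a=cv2.imread('pics/wrist3.png')[130:390,160:450]
b=cv2.imread('pics/side3.png')[100:240,240:380]
cv2.imwrite('pics/ts3.png',np.hstack([cv2.resize(a,(400,400),interpolation=2),cv2.resize(b,(400,400),interpolation=2)]))"
```

```text
t 3.7 nest tcp [-89.6  29.8  58.4] w 56.0 F nest [-0.9  1.4  4.6]
tool axes in nest (cols)
 [[ 0.027 -0.005  1.   ]
 [ 0.001  1.     0.005]
 [-1.     0.001  0.027]]
to go tool mm [ 5.4  0.2 -0.6]
```

View pics/ts3.png

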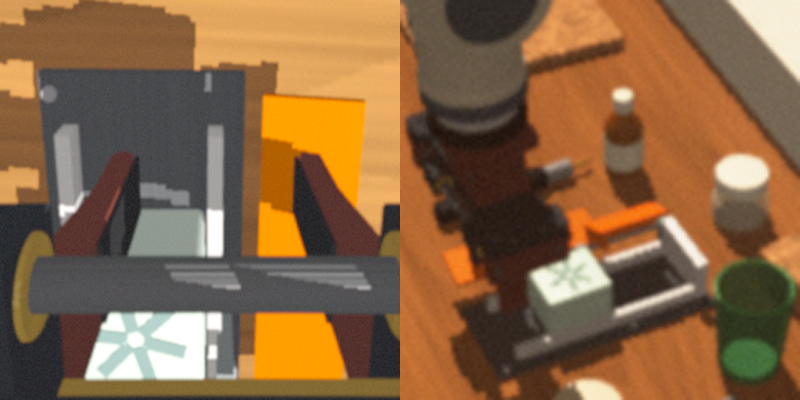

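Call:
arm_command([
  [0.003,0,0,0],
  [0.002,0,0.003,0],
  [0,0,0.004,0],
  [0,0,0.004,0],
])

```text
t: 4.2
ee_pos: [477.7, 40.4, 52.3]
orientation: [-0.042, 1.558, 0.043]
ft_force: [-5.6, -1.4, 6.8]
width: 56.0
```

```bash
python3 -c "
from h import *
st((-76,30,53))"
```

```text
t 4.2 nest tcp [-84.7  29.4  52.3] w 56.0 F nest [-5.7 -1.1  6.8]
tool axes in nest (cols)
 [[ 0.013 -0.007  1.   ]
 [ 0.     1.     0.007]
 [-1.    -0.     0.013]]
to go tool mm [-0.5  0.5  8.7]
```

Call:
arm_command([
  [0,0,0.005,0],
  [0,0,0.005,0],
  [0,0,0.005,0],
  [0,0,0.005,0],
  [0,0,0.005,0],
])

```text
t: 4.7
ee_pos: [487.6, 40.7, 50.6]
orientation: [-0.046, 1.59, 0.043]
ft_force: [-8.6, -1.7, 10.6]
width: 56.4
```

```bash
python3 -c "
from h import *
st((-5,30,53))
for n in ('wrist','side'):
  cv2.imwrite(f'pics/{n}4.png',ctrl.get_image(n)[:,:,::-1])
a=cv2.imread('pics/wrist4.png')[130:390,160:450]
b=cv2.imread('pics/side4.png')[100:240,240:380]
cv2.imwrite('pics/ts4.png',np.hstack([cv2.resize(a,(400,400),interpolation=2),cv2.resize(b,(400,400),interpolation=2)]))"
```

```text
t 4.7 nest tcp [-74.8  29.2  50.6] w 56.4 F nest [-8.6 -1.3 10.6]
tool axes in nest (cols)
 [[-0.02  -0.01   1.   ]
 [-0.001  1.     0.01 ]
 [-1.    -0.001 -0.02 ]]
to go tool mm [-3.8  0.1 69.7]
```

View pics/ts4.png

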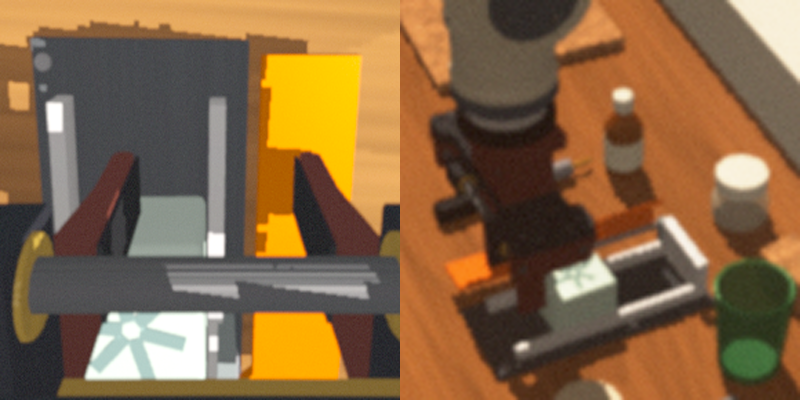

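Call:
arm_command([
  [-0.001,0,0.008,0],
  [-0.001,0,0.008,0],
  [-0.001,0,0.008,0],
  [-0.001,0,0.008,0],
])

```text
t: 5.2
ee_pos: [506.6, 41.7, 51.7]
orientation: [-0.048, 1.619, 0.044]
ft_force: [-7.1, -0.7, 7.2]
width: 55.8
```

```bash
python3 -c "
from h import *
st((-5,30,53))
for n in ('wrist','side'):
  cv2.imwrite(f'pics/{n}5.png',ctrl.get_image(n)[:,:,::-1])
a=cv2.imread('pics/wrist5.png')[130:390,160:450]
b=cv2.imread('pics/side5.png')[100:240,240:380]
cv2.imwrite('pics/ts5.png',np.hstack([cv2.resize(a,(400,400),interpolation=2),cv2.resize(b,(400,400),interpolation=2)]))"
```

```text
t 5.2 nest tcp [-55.7  29.4  51.7] w 55.8 F nest [-7.1 -0.4  7.2]
tool axes in nest (cols)
 [[-0.048 -0.011  0.999]
 [-0.002  1.     0.011]
 [-0.999 -0.002 -0.049]]
to go tool mm [-3.7  0.1 50.6]
```

View pics/ts5.png

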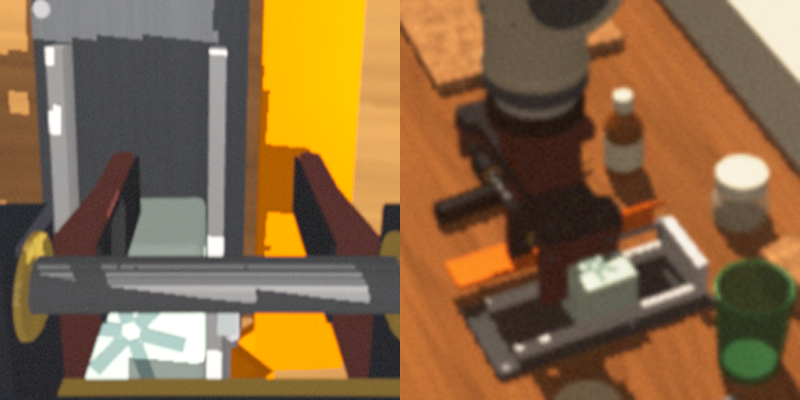

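Call:
arm_command([
  [-0.001,0,0.012,0],
  [-0.001,0,0.012,0],
  [-0.001,0,0.012,0],
])

```text
t: 5.6
ee_pos: [534.2, 43.2, 51.7]
orientation: [-0.05, 1.638, 0.044]
ft_force: [-8.1, -0.8, 7.8]
width: 55.9
```

```bash
python3 -c "
from h import *
st((-5,30,53))
for n in ('wrist','side'):
  cv2.imwrite(f'pics/{n}6.png',ctrl.get_image(n)[:,:,::-1])
a=cv2.imread('pics/wrist6.png')[130:390,160:450]
b=cv2.imread('pics/side6.png')[100:240,240:380]
cv2.imwrite('pics/ts6.png',np.hstack([cv2.resize(a,(400,400),interpolation=2),cv2.resize(b,(400,400),interpolation=2)]))"
```

```text
t 5.6 nest tcp [-28.1  29.6  51.7] w 55.9 F nest [-8.2 -0.4  7.8]
tool axes in nest (cols)
 [[-0.068 -0.012  0.998]
 [-0.003  1.     0.012]
 [-0.998 -0.002 -0.068]]
to go tool mm [-2.9  0.1 23. ]
```

View pics/ts6.png

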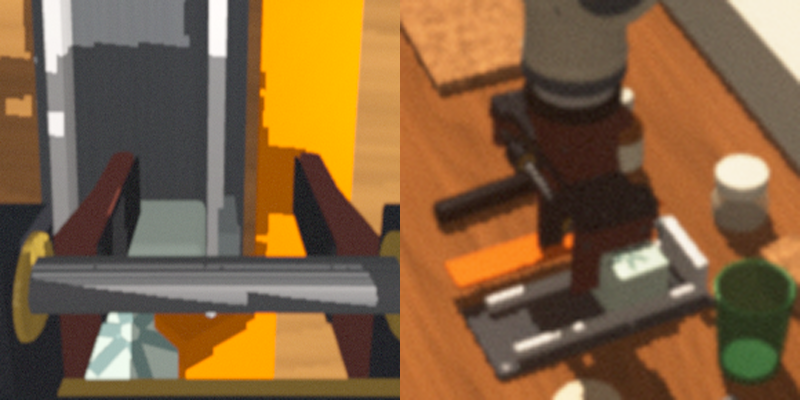

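Call:
arm_command([
  [-0.001,0,0.01,0],
  [-0.001,0,0.009,0],
  [-0.001,0,0.006,0],
])

```text
t: 6.0
ee_pos: [552.3, 44.2, 52.2]
orientation: [-0.051, 1.656, 0.044]
ft_force: [-7.1, -1.6, 6.7]
width: 55.9
```

```bash
python3 -c "
from h import *
st((-5,30,53))"
```

```text
t 6.0 nest tcp [-10.   29.7  52.2] w 55.9 F nest [-7.2 -1.2  6.7]
tool axes in nest (cols)
 [[-0.085 -0.013  0.996]
 [-0.003  1.     0.013]
 [-0.996 -0.002 -0.085]]
to go tool mm [-1.2  0.2  4.9]
```

Call:
arm_command([
  [-0.0005,0,0.006,0],
  [-0.0005,0,0.005,0],
])

```text
t: 6.2
ee_pos: [556.6, 44.3, 51.8]
orientation: [-0.052, 1.672, 0.043]
ft_force: [-11.6, -0.4, 13.4]
width: 56.3
```

```bash
python3 -c "
from h import *
st((-5,30,53))
for n in ('wrist','side'):
  cv2.imwrite(f'pics/{n}7.png',ctrl.get_image(n)[:,:,::-1])
a=cv2.imread('pics/wrist7.png')[130:390,160:450]
b=cv2.imread('pics/side7.png')[150:230,290:370]
cv2.imwrite('pics/ts7.png',np.hstack([cv2.resize(a,(400,400),interpolation=2),cv2.resize(b,(400,400),interpolation=2)]))"
```

```text
t 6.2 nest tcp [-5.7 29.6 51.8] w 56.3 F nest [-11.6   0.1  13.4]
tool axes in nest (cols)
 [[-0.101 -0.013  0.995]
 [-0.004  1.     0.013]
 [-0.995 -0.003 -0.101]]
to go tool mm [-1.2  0.4  0.6]
```

View pics/ts7.png

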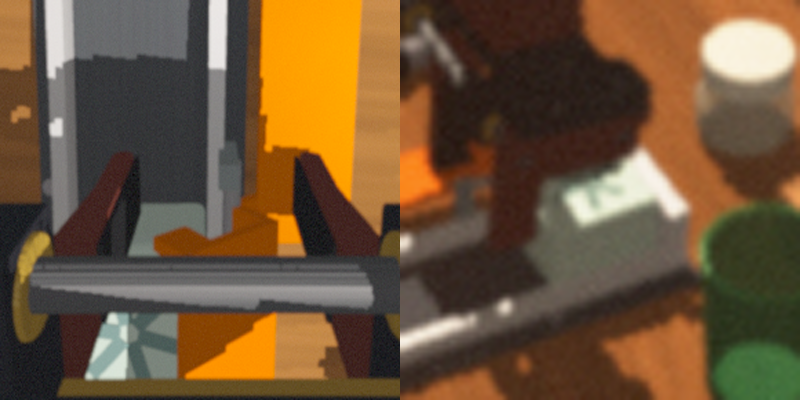

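Call:
arm_command([
  [-0.001,0,0.006,0],
  [-0.001,0,0.006,0],
])

```text
t: 6.5
ee_pos: [557.4, 44.4, 52.0]
orientation: [-0.051, 1.697, 0.042]
ft_force: [-16.0, -0.5, 17.5]
width: 55.7
```

```bash
python3 -c "
from h import *
st((-5,30,53))"
```

```text
t 6.5 nest tcp [-4.9 29.6 52. ] w 55.7 F nest [-16.    0.3  17.5]
tool axes in nest (cols)
 [[-0.126 -0.011  0.992]
 [-0.004  1.     0.011]
 [-0.992 -0.003 -0.126]]
to go tool mm [-1.   0.4 -0.2]
```

Call:
arm_command([
  [0,0,-0.006,0],
  [0,0,-0.008,0],
  [0,0,-0.008,0],
  [0,0,-0.008,0],
])

```text
t: 6.9
ee_pos: [534.5, 43.1, 58.7]
orientation: [-0.049, 1.681, 0.041]
ft_force: [3.4, -1.3, 4.4]
width: 55.8
```

```bash
python3 -c "
from h import *
st((-30,30,53))
for n in ('wrist','side'):
  cv2.imwrite(f'pics/{n}8.png',ctrl.get_image(n)[:,:,::-1])
a=cv2.imread('pics/wrist8.png')[130:390,160:450]
b=cv2.imread('pics/side8.png')[150:230,290:370]
cv2.imwrite('pics/ts8.png',np.hstack([cv2.resize(a,(400,400),interpolation=2),cv2.resize(b,(400,400),interpolation=2)]))"
```

```text
t 6.9 nest tcp [-27.8  29.5  58.7] w 55.8 F nest [ 3.4 -1.5  4.4]
tool axes in nest (cols)
 [[-0.111 -0.01   0.994]
 [-0.003  1.     0.01 ]
 [-0.994 -0.002 -0.111]]
to go tool mm [ 5.9  0.6 -1.6]
```

View pics/ts8.png

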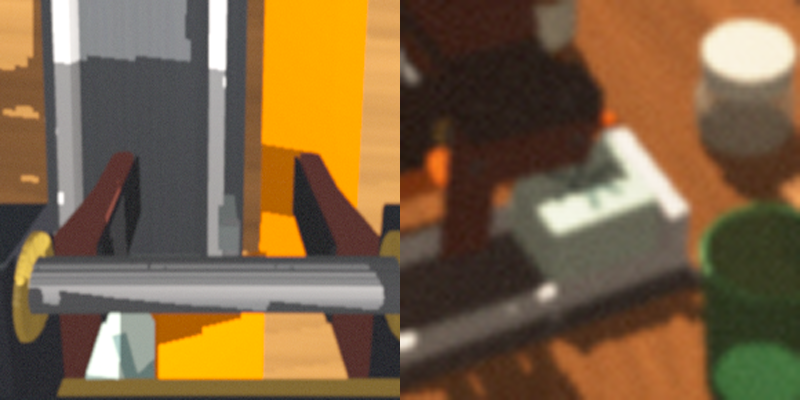

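```bash
python3 -c "
from h import *
c=ctrl.get_calibration('side');im=cv2.imread('pics/side8.png')
X=[(34+a,b,z) for z in (46,6) for a,b in((-28,-25),(28,-25),(28,25),(-28,25))]+[(62,33,42),(62,-33,42),(62,-33,18),(-100,-33,18)]
S=(567.9,14.8,0.0576)
u=(proj(c,w(S,X))-[290,150])*10
b=cv2.resize(im[150:210,290:370],(800,600),interpolation=2)
for i,q in enumerate(u): cv2.circle(b,tuple(int(v) for v in q),4,(0,0,255) if i<8 else (255,0,0),-1)
cv2.imwrite('pics/ov8.png',b)"
```

```text
(no output)
```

View pics/ov8.png

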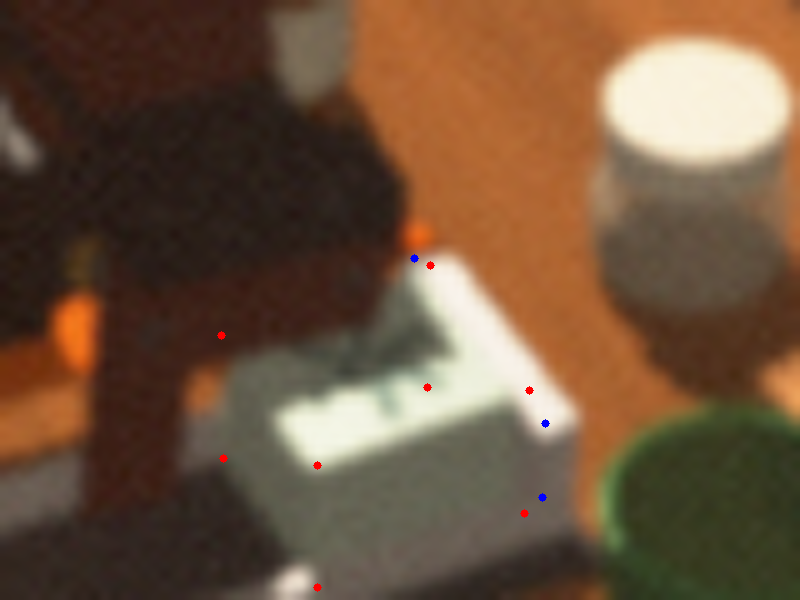

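Call:
arm_command([
  [0,0,-0.01,0],
  [-0.008,0,-0.01,0],
  [-0.015,0,-0.01,0],
  [-0.02,0,-0.005,0],
  [-0.03,0,-0.005,0],
  [-0.03,0,0,0],
  [-0.03,0,0,0],
  [-0.03,0,0,0],
  [0,0,0,0],
  [0,0,0,0],
])

```text
t: 8.0
ee_pos: [493.4, 41.0, 227.3]
orientation: [-0.053, 1.714, 0.041]
ft_force: [0.1, 0.7, 0.5]
width: 56.2
```

```bash
python3 -c "
from h import *
st((-90,30,250))
for n in ('top','side','wrist'):
  cv2.imwrite(f'pics/{n}9.png',ctrl.get_image(n)[:,:,::-1])
a=cv2.imread('pics/wrist9.png')
b=cv2.imread('pics/side9.png')[140:240,260:380]
cv2.imwrite('pics/ts9.png',np.vstack([cv2.resize(a[100:400],(600,280),interpolation=2),cv2.resize(b,(380,317),interpolation=2)[:, :].copy() if 0 else cv2.copyMakeBorder(cv2.resize(b,(380,317),interpolation=2),0,0,0,220,cv2.BORDER_CONSTANT)]))"
```

```text
t 8.0 nest tcp [-69.   29.3 227.3] w 56.2 F nest [0.1 0.6 0.5]
tool axes in nest (cols)
 [[-0.143 -0.012  0.99 ]
 [-0.005  1.     0.012]
 [-0.99  -0.003 -0.143]]
to go tool mm [-19.5   0.9 -24. ]
```

View pics/ts9.png

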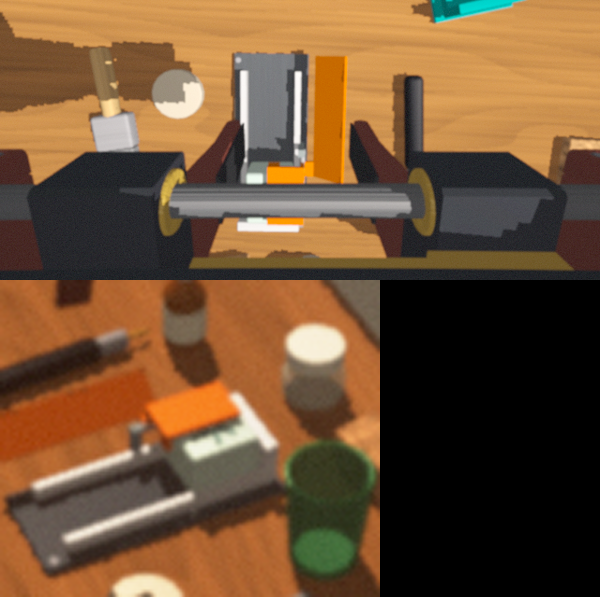

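View pics/side9.png

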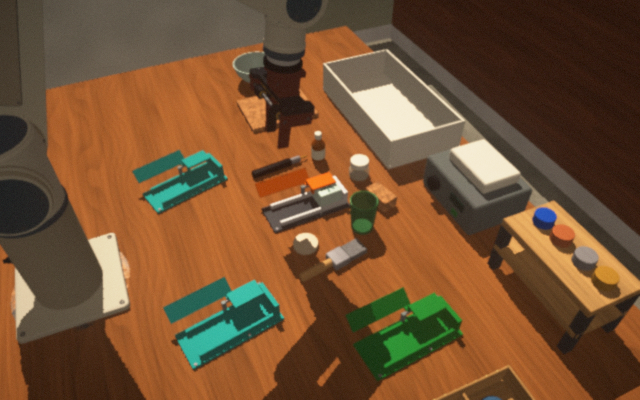

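The side view shows the flap level, with its corner at (306,181) against (306,180) at the start. The block is under it and flush with the stop at about (330,190), and the bystanders look unmoved. I'm handing in.

```bash
python3 -c "
from workcell import ctrl
print(ctrl.close_job())"
```

```text
the job is handed in; nothing more can be done
None
```

The block is home in the nest and the flap has sprung shut behind it. I handed the job in at about 8 s of the 38 s allowed; no verdict is reported.

One fingertip held the treadle down while the other pushed the block under the raised flap until it stalled against the stop. The fingers then drew back and rose clear.

**Final checks:**
- **Block:** after the push, its near top corner in the side view fell on the predicted home position, about 1 px or better. That is roughly 2 mm, and I did not re-measure its exact position or squareness after the flap closed.
- **Flap:** level, with its visible corner back within about 1 px of where it started.
- **Robot:** raised clear of the nest, and the force reading was about zero.
- **Bystanders:** they look unmoved in the last side and wrist pictures, judged by eye.

**What disagreed or drifted:**
- **Nest position:** the three cameras differed by about 4 mm sideways. I used a middle value, after the fingers' own position in the wrist view showed that camera reading about 2 mm too far to +y.
- **Tool tilt:** the tool tilted up to about 0.13 rad while pushing, and about 0.14 rad after lifting. The wrist force on the tool peaked at about 24 N against the stop. I saw no effect on the block in the pictures.

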